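# Load two power modules into the sprung feed chute of a module tester

## Robot

A 6-joint arm with a two-finger parallel gripper is mounted at the origin on the work surface. World frame = base frame: x ahead of the robot, y to its left, z up, the work surface at z = 0. Lengths are in m, angles in rad, forces in N, time in s.
With the tool pointing down it reaches from about 0.25 to 0.8 m from the base axis. Payload 3.9 kg.
Tool frame: the origin (TCP) lies on the front face of the gripper's body, between the roots of the fingers; the fingertips stand 73 mm ahead of it and the grasp point (between the pads) lies 54 mm ahead of it; z points along the fingers, y is the direction in which the jaws open and shut (so a half turn about z gives the same grasp; the last joint's range is limited). The gripper opens to 85 mm and grips with 20 to 120 N. Pads are 22 mm wide; open, the fingers measure 114 mm over their backs; the gripper's body (76 mm by 85 mm) begins 54 mm behind the grasp point. The pads swing forward as they close: fully open they stand 13 mm farther back than shut.
Start: joints at [1.223, 0.26, -0.138, 1.173, 0, 1.571], TCP at [0.179, 0.494, 0.304] pointing down, gripper open.
Joint ranges: [-2.78, 2.78], [-0.83, 1.72], [-1.28, 1.37], [-1.9, 2.12], [-1.57, 1.48], [-3.14, 3.14]. Speed limits (rad/s): [2.57, 2.57, 3.14, 3.14, 3.14, 3.14].

## Interface

Orientations are given as a unit quaternion [x, y, z, w].
In Python, from workcell import r gives the robot as it stands.
- The arm moves only by the tool arm_command, never from a script. Its argument "plan" is a list of rows, each a list of 5 numbers: the shift along the tool's x, y, z in mm, then the turn about the tool's z in degrees, then the opening, from -1 (shut) to 1 (fully open). In form: [[dx, dy, dz, spin, jaw], ...]. A call has 1 to 10 rows; each row is the pose to reach, as a shift and turn from the pose commanded when the call began, along the tool's axes at that moment; what a row does not reach only later rows make up. A row lasts 1/8 s, in which the tool goes at most 62.5 mm and 10.7 degrees, less where a joint would pass 70% of its speed; a pose out of reach is approached as far as the arm can. A call with a gripper value outside its range is refused whole. The fingers move at their own pace and stop on an object; the grip force is fixed at half the most. Time passes only in rows, so rows that repeat a pose let the fingers close. It gives the time, the measured TCP pose, the force and the opening at its end, in the units of the state.
- r.read_state(): the state, without advancing time (a new reading comes with each control period).
- r.read_camera(name): name is "scene" or "top"; returns (picture, depth): 480x640x3 uint8, red, green, blue; 480x640 float32, m along the optical axis (not along the pixel's ray), 0 where there is no reading.
- r.camera_model(name): a dict with "fx", "fy", "cx", "cy" (pixels), "distortion" ([k1, k2, p1, p2, k3] as OpenCV has them; the pictures are not rectified), "xyz" and "rotation" of the camera in the world. Camera axes: x right, y down, z forward; pixel columns grow to the right and rows downward; lengths in m; the calibration is good to about 2 mm. A picture is of the moment at which its call begins. camera_model takes no time and is no camera call.
- r.job_done(): hands the job in, once; it reports no verdict.
The state is a dict: "time": time; "q": joint angles; "dq": joint speeds; "tau": joint torques, N m; "ee_pos": TCP position; "eef_rot": TCP orientation; "ft_force": force on the tool from outside, world axes, zero at the start; "wrist_torque": the same for the moment, N m; "width": finger opening in m.
Only numpy, scipy, OpenCV 4.12 (cv2) and the standard library are available. Lean on these libraries where they do the work, as an engineer would, in place of code of your own. Each camera call takes 0.05 s, during which the arm holds its last target. There are 200 camera calls.

## Task

Load the tester's sloping feed chute: draw the sprung follower uphill by its handle until the catch holds it and let go of it, then lay the long tall module in against the lower end stop and the short tall module just above it, both flat on the chute floor with their stepped terminal ends pointing downhill. Then press the catch's pad so that the follower closes on the row and holds both modules against the stop. Leave the low module and the other things on the bench where they are.

Things in the scene. Friction and masses are not known exactly. Their poses are not given: they have to be found in the camera images.
- track: Feed chute: aluminium channel sloping at 30 deg. Origin on the channel floor, mid-width, at the inner face of the end stop at the LOW end, 55 mm above the table. x runs UPHILL along the floor, y across, z square to the floor (30 deg off vertical). Inside width 48 mm; side walls 6 mm thick with lips flared outward at the top, 15 mm high in all, to x = 165 mm; end stop 30 mm high, x = -12 to 0 mm.
- follower (a joint): Sprung follower in the channel: track x of its pushing face, m. 0 = home at the stop (spring 6 N, about 11 N when held back; damped: pull at 80 mm/s or slower). Past 0.145 the catch snaps in and holds it at about 0.142; its end of travel is 0.156, so draw it to about 0.152, ease off and let go. Block 24 mm long, 44 wide, 31 high, with a tail bar behind.
- handle (a point): Grip point on the follower's handle, an upright plastic bar 16 mm along track x and 12 mm across (y), standing square to the channel floor from 31 to 78 mm above it. The point is on its centre line, 62 mm above the floor, 12 mm uphill of the pushing face. It moves with the follower.
- catch (a joint): Rocking catch at the upper end of the chute, rad: 0 at rest (hook down, kept there by a light spring), positive when its pad is pressed; at most 0.42. The hook lets the held follower go at about 0.2 to 0.3; pressing takes about 3 to 10 N. Afterwards the hook may rest on the follower's tail bar at about 0.13.
- catch_pad (a point): Middle of the top face of the catch's press pad (36 mm along track x, 30 mm across) at track x = 279 mm, 42 mm above the plane of the channel floor. Press it square to that floor (track -z) by 10 to 12 mm; it comes to a solid stop beyond 13 mm. The rest of the catch lies downhill of it and no higher.
- mod_long: Long tall power module, black, aluminium base, loose, 70 x 40 x 44 mm, about 0.2 kg. Origin mid-underside; x along the length towards the terminal end, where the top is cut down 14 mm over the last 14 mm and carries two brass screws. It goes against the end stop, x pointing to track -x. Grip it across its 40 mm width, above the height of the channel walls.
- mod_short: Short tall power module, same make, 50 x 40 x 44 mm, 0.15 kg nominal; origin at the middle of the underside, x along the 50 mm length towards the stepped terminal end (same step). Wanted just uphill of the long module, x axis downhill.
- mod_long_term (a point): Middle of the long module's terminal end, on the upper edge of the end face: 35 mm from its origin along x, 30 mm above the underside.
- mod_short_term (a point): Middle of the short module's terminal end: 25 mm from its origin along x, 30 mm above the underside.
- mod_low: Low module, 60 x 40 x 26 mm, same materials with a 10 mm step; not wanted: leave it lying. Origin at the middle of the underside, x towards its terminals.
- mat: Thin teal mat, 260 (x) x 340 (y) x 3 mm, fixed, on the side of the bench away from the chute; the three modules, the can and the jar stand on it. Origin mid-underside.
- can: Bystander: plain spray can, 60 mm across, 150 mm high, upright. Origin mid-underside.
- jar: Bystander: green glass jar, 60 mm across, 65 mm high. Origin mid-underside.
- phone: Bystander: black cordless phone in its cradle, 85 x 75 mm, 150 mm high, beside the chute. Origin mid-underside.
- toolcup: Bystander: square metal cup of screwdrivers, 70 x 70 mm, 155 mm high to the handles, in the middle at the back. Origin mid-underside.
- chute: Grey tester base that carries the channel, 250 x 100 mm, fixed, left or right of the robot, yaw within about 20 deg. Origin mid-underside on the table; x is the uphill heading, away from the robot at yaw 0. The track origin lies at x = -110 mm, z = 55 mm in this frame.
Things that resemble listed ones, but are neither listed nor needed, are in the scene too. Leave any blue look-alike of the mod_long alone.

How it is judged:
On the way, in this order (a step that is already met when the one before it is completed fails the run):
1. the follower is drawn back, held by the catch, and let go by the fingers (value of joint follower above 0.138 m and contact force between the fingers and track below 0.5 N), for 0.3 s.
2. with the follower still held back by the catch, both tall modules lie in the channel (value of joint follower above 0.136 m and z of each of mod_long, mod_short in the frame of track below 0.006 m and x of mod_long in the frame of track between 0.03 and 0.06 m and y of mod_long in the frame of track between -0.006 and 0.006 m and x of mod_short in the frame of track between 0.085 and 0.125 m and y of mod_short in the frame of track between -0.006 and 0.006 m), for 0.2 s.
At the end, for the whole second after the job is handed in: Follower joint 0.116 to 0.125 (pressing on the row); origins 31 to 40 mm (long) and 90 to 101 mm (short) up the track, undersides within 4 mm of its floor and level with it within 0.1 rad, terminal ends downhill; all still (value of joint follower between 0.116 and 0.125 m and x of mod_long in the frame of track between 0.031 and 0.04 m and z of mod_long in the frame of track between -0.004 and 0.004 m and x of mod_long_term in the frame of track below 0.008 m and angle between the z axis of each of mod_long, mod_short and the z axis of track, either way round below 0.1 rad and x of mod_short in the frame of track between 0.09 and 0.101 m and z of mod_short in the frame of track between -0.004 and 0.004 m and x of mod_short_term in the frame of track below 0.08 m and linear speed of each of mod_long, mod_short below 0.01 m/s); the robot touches nothing.
It fails at once if the low module is disturbed (distance of mod_low from where it was at the start of the episode above 0.025 m).
It fails at once if the spray can is disturbed (distance of can from where it was at the start of the episode above 0.025 m).
It fails at once if the jar is disturbed (distance of jar from where it was at the start of the episode above 0.025 m).
It fails at once if the phone is disturbed (distance of phone from where it was at the start of the episode above 0.025 m).
It fails at once if the tool cup is disturbed (distance of toolcup from where it was at the start of the episode above 0.025 m).
It also fails if it takes over 72 s, if anything falls off the work surface, if the arm or the gripper's body presses on something with over 40 N, if the wrist force passes 120 N, or if a joint passes its speed limit or range.

## Working session

There is one attempt and no reset: what is moved stays moved. The work goes in short steps, Python scripts to look and compute and a tool call to move; the robot and the scene stay as the last step left them, time stands still between calls to the robot, and variables do not carry over. Pictures are saved under pics/ and viewed, about 8 in all and at most 12, crops included, and the job is handed in when it is done.

Besides the shell and the picture viewer there is one more tool, called in YAML: its name, and indented under it one key for each argument. arm_command: Moves the arm, as the interface text tells. Its arguments: {"type":"object","properties":{"plan":{"type":"array","items":{"type":"array","items":{"type":"number"}}}},"required":["plan"]}

```bash
ls; mkdir -p pics
python3 - <<'E'
from workcell import r
import cv2,numpy as np
s=r.read_state(); print({k:np.round(v,3) for k,v in s.items()})
for n in("scene","top"):
    p,d=r.read_camera(n); cv2.imwrite(f"pics/{n}0.png",p[...,::-1]); np.savez(f"{n}0.npz",p=p,d=d)
    print(n,r.camera_model(n))
E
```

```text
pics
{'time': np.float64(0.0), 'q': array([ 1.223,  0.261, -0.139,  1.173,  0.   ,  1.571]), 'dq': array([-0.   , -0.001, -0.001,  0.001, -0.   , -0.001]), 'tau': array([ 1.0000e-03, -4.0567e+01,  2.5392e+01,  1.9000e-02,  0.0000e+00,
        0.0000e+00]), 'ee_pos': array([0.179, 0.493, 0.303]), 'eef_rot': array([ 0.173,  0.985, -0.001, -0.   ]), 'ft_force': array([0.072, 0.382, 0.377]), 'wrist_torque': array([-0.051,  0.027,  0.023]), 'width': np.float64(0.086)}
scene {'fx': 476.5336321488388, 'fy': 476.5336321488388, 'cx': 322.08089113828237, 'cy': 241.4001216802377, 'distortion': array([-0.08665144,  0.        ,  0.        ,  0.        ,  0.        ]), 'xyz': array([0.97976041, 0.33495962, 0.96566465]), 'rotation': array([ 0.43474287,  0.85194944, -0.25869454, -0.13512187])}
top {'fx': 448.0370334351364, 'fy': 448.0370334351364, 'cx': 312.57495486015154, 'cy': 229.61153826387883, 'distortion': array([0.00425262, 0.        , 0.        , 0.        , 0.        ]), 'xyz': array([0.49752228, 0.0295772 , 0.99595734]), 'rotation': array([-0.6965162 ,  0.71674242, -0.02007445,  0.02724877])}
```

View pics/top0.png

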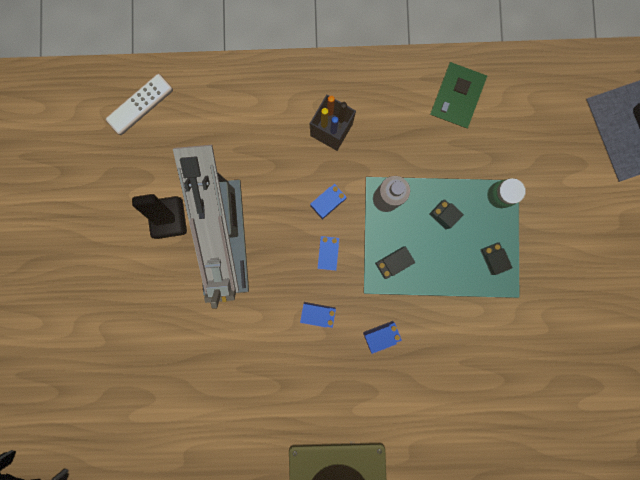

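View pics/scene0.png

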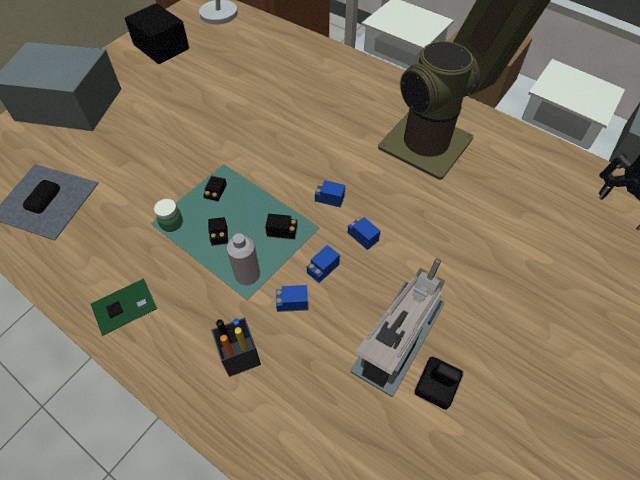

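The top view shows the chute on the left (handle about (213,292), catch about (195,185)). The dark modules on the mat are at (395,263), (447,214) and (497,259). The four blue ones are look-alikes. Next I measure with depth.

```bash
cat > h.py <<'E'
import numpy as np,cv2
from scipy.spatial.transform import Rotation as R
from workcell import r
def cloud(n,d):
    m=r.camera_model(n); K=np.array([[m['fx'],0,m['cx']],[0,m['fy'],m['cy']],[0,0,1]])
    v,u=np.mgrid[0:480,0:640]; uv=np.stack([u,v],-1).reshape(-1,1,2).astype(float)
    a=cv2.undistortPoints(uv,K,m['distortion']).reshape(480,640,2)
    P=np.dstack([a*d[...,None],d]); q=np.array(m['rotation'])
    W=P@R.from_quat(q).as_matrix().T+m['xyz']; W[d==0]=np.nan
    return W
def look(n,tag):
    p,d=r.read_camera(n); np.savez(tag+'.npz',p=p,d=d); cv2.imwrite(f'pics/{tag}.png',p[...,::-1]); return p,cloud(n,d)
def load(n,tag):
    z=np.load(tag+'.npz'); return z['p'],cloud(n,z['d'])
E
python3 - <<'E'
from h import *
p,W=load('top','top0')
print('table',np.nanmedian(W[350:420,150:280,2]))
# modules
box=np.zeros((480,640),bool); box[180:296,368:518]=1
z=W[...,2]; dark=(p.max(-1)<75)&box
n,l,st,c=cv2.connectedComponentsWithStats(dark.astype(np.uint8))
hsv=cv2.cvtColor(p,cv2.COLOR_RGB2HSV)
for i in range(1,n):
    if st[i,4]<150: continue
    k=l==i; zt=np.nanpercentile(z[k],70)
    top=cv2.dilate(k.astype(np.uint8),np.ones((3,3)))>0
    kk=k&(np.abs(z-zt)<.005)
    print(c[i],st[i,4],'ztop',zt)
    q=W[kk][:,:2].astype(np.float32); print(' top rect',cv2.minAreaRect(q))
    br=top&(hsv[...,1]>110)&(hsv[...,2]>110)&(hsv[...,0]<30)
    br=(cv2.dilate(k.astype(np.uint8),np.ones((9,9)))>0)&(hsv[...,1]>100)&(hsv[...,2]>90)&(hsv[...,0]<32)
    print(' brass',np.nanmean(W[br],0),br.sum())
# chute points
reg=np.zeros((480,640),bool); reg[140:312,165:255]=1
print('chute hmax',np.nanmax(z[reg]))
img=cv2.resize(p[140:312,130:260],None,fx=4.5,fy=3.4*4.5/4.5,interpolation=cv2.INTER_CUBIC)
img=cv2.resize(p[140:312,130:260],None,fx=3.4,fy=3.4,interpolation=cv2.INTER_CUBIC)
ps,Ws=load('scene','scene0')
im2=cv2.resize(ps[250:410,345:475],(442,585))
h=585; img=cv2.resize(img,(442,585)); 
zz=np.nan_to_num(z[140:312,130:260]); 
cv2.imwrite('pics/chute.png',np.hstack([img[:585,:398],im2[:,:398]])[...,::-1])
E
```

```text
table 0.001135452370841783
[494.52795031 197.88819876] 161 ztop 0.0351639509895602
 top rect ((0.6224163770675659, -0.3617889881134033), (0.05642189830541611, 0.024318866431713104), 24.579200744628906)
 brass [ 0.66727989 -0.37707961  0.0013594 ] 11
[381.57142857 202.22510823] 231 ztop 0.0898168428713094
 top rect ((0.613886833190918, -0.10800677537918091), (0.04883847013115883, 0.013353371992707253), 41.26873016357422)
 brass [nan nan nan] 0
[446.47357724 214.89634146] 492 ztop 0.0477858623032736
 top rect ((0.5837788581848145, -0.25419890880584717), (0.035133469849824905, 0.03966305032372475), 44.01198959350586)
 brass [ 0.60130785 -0.23785937  0.03851109] 44
[496.17321429 259.59821429] 560 ztop 0.029764292241616974
 top rect ((0.4833362400531769, -0.35828906297683716), (0.04565701261162758, 0.04071645438671112), 20.107858657836914)
 brass [ 0.51096833 -0.34874369  0.02373739] 48
[396.00551471 261.90257353] 544 ztop 0.048186597034335824
 top rect ((0.49026036262512207, -0.14051684737205505), (0.03945794329047203, 0.05455406755208969), 29.228790283203125)
 brass [ 0.4734528  -0.11095917  0.03863695] 47
chute hmax 0.24082607926313315<stdin>:18: RuntimeWarning: Mean of empty slice
```

View pics/chute.png

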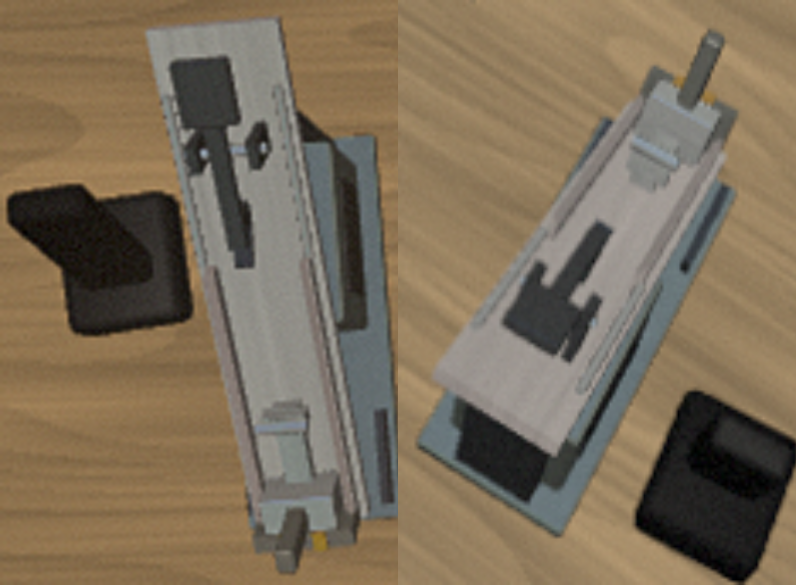

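The crop shows the end stop and handle at the low end (bottom), the catch's dark pad near the top, and the phone just left of the chute. Next I fit the channel.

```bash
cat > fit.py <<'E'
from h import *
def fit(W,reg,verbose=1):
    P=W[reg]; P=P[np.isfinite(P).all(1)]; P=P[P[:,2]>.06]
    A=P.copy(); rng=np.random.default_rng(0); best=0
    for _ in range(800):
        a=A[rng.choice(len(A),3,0)]; n=np.cross(a[1]-a[0],a[2]-a[0]); L=np.linalg.norm(n)
        if L<1e-6: continue
        n/=L; n*=np.sign(n[2])
        if abs(np.degrees(np.arccos(n[2]))-30)>4: continue
        k=np.abs((A-a[0])@n)<.002
        if k.sum()>best: best=k.sum(); K=k
    for _ in range(3):
        c=A[K].mean(0); n=np.linalg.svd(A[K]-c,full_matrices=0)[2][2]; n*=np.sign(n[2]); K=np.abs((A-c)@n)<.0025
    return A,c,n,K
E
python3 - <<'E'
from fit import *
p,W=load('top','top0')
reg=np.zeros((480,640),bool); reg[145:305,175:240]=1
A,c,n,K=fit(W,reg)
tilt=np.degrees(np.arccos(n[2])); yaw=np.degrees(np.arctan2(-n[1],-n[0])); print('plane',K.sum(),len(A),tilt,yaw,c)
yaw=np.arctan2(-n[1],-n[0])
ex=np.array([np.cos(yaw)*np.cos(np.pi/6),np.sin(yaw)*np.cos(np.pi/6),.5]); ey=np.array([-np.sin(yaw),np.cos(yaw),0]); ez=np.cross(ex,ey)
# point on plane at height .055, nearest
o=c-ex*((c[2]-.055)/.5)
T=(A-o)@np.c_[ex,ey,ez]
np.save('T.npy',T)
for x0 in np.arange(0,.30,.03):
    k=(abs(T[:,0]-x0)<.015)
    f=k&(abs(T[:,2])<.003); l=k&(T[:,2]>.010)&(T[:,2]<.018); 
    g=lambda m:np.round(np.percentile(T[m,1],[1,50,99])*1e3,1) if m.sum()>5 else None
    print(round(x0,3),'floor y',g(f),f.sum(),'lip',np.sort(np.round(T[l,1]*1e3)).astype(int))
# residual horizontal edges
print('o',o)
E
```

```text
plane 2828 6252 29.988808392211855 3.8299981445156055 [0.59404802 0.23824329 0.14248392]
0.0 floor y [-28.5 -24.6  35.7] 8 lip [-24 -24 -24 -24 -24 -24 -23 -23 -22 -22 -22 -21 -21 -21 -20 -20 -20 -19
 -18 -18 -17 -16 -16 -16 -16 -16  33  33  33  33  33  33  34  34  35  35
  36]
0.03 floor y [-29.7  -5.5  39.7] 169 lip [-25 -25 -25 -24 -24 -24 -24 -24 -24 -24 -23 -23 -23 -23 -23 -23 -23 -23
 -22 -22 -21 -21 -21 -21 -21 -20 -20 -20 -20 -20 -20 -20 -19 -19 -17 -17
 -16 -16 -16 -14 -14 -14 -12 -10  -9  -9  -8  -8  -7  -6  -6  -4  -3  -3
  -3  -3  -3  -2  -2  -2  -1  -1  -1  -1   0   0   0   1   1   1   1   2
   2   2   2   2   2   2   3   3   3   3   4   4   4   4   5   5   5   6
   6   6   6   6   6   7   7   8   8   8   8   9   9   9   9   9   9  10
  10  10  10  11  11  11  11  12  12  12  12  12  12  12  12  13  13  14
  14  15  15  16  17  17  19  19  20  21  23  23  23  24  25  25  29  30
  30  30  30  30  30  31  31  31  31  31  31  31  32  32  32  32  32  33
  33  33  33  33  33  34  34  34  34  34  34  34  34  34  35  35  35  35
  36  36]
0.06 floor y [-29.9  -9.3  39.8] 176 lip
[... 1501 characters left out ...]
23 -23 -23 -22 -22 -22 -22 -22 -22 -22 -22 -21 -21 -21 -21
 -21 -21 -20 -20  28  28  28  29  29  29  29  29  29  30  30  30  30  30
  30  30  31  31  31  31  31  32  32  32  32  32  32  32  32  32  33  33
  33  33  33  33  33  33  33  34  34  34  34  34  34  35  35  35]
0.18 floor y [-30.3  -2.9  37.3] 335 lip [-28 -27 -26 -25 -25 -23 -23 -21  29  31  31  33  33  34  34  34]
0.21 floor y [-30.7  -3.7  38.2] 341 lip [-26 -25   0  31  34  35  35  35]
0.24 floor y [-31.3 -13.6  37.6] 208 lip [-28 -27 -27 -26 -25 -15 -15 -15 -15 -15 -15 -14 -13 -11  17  17  17  17
  17  17  19  21  22  23  33  33]
0.27 floor y [-31.3 -12.7  38.5] 299 lip [-28 -27 -27  31  34]
o [0.44285984 0.22812188 0.055     ]
```

Run:
```python
import numpy as np
T=np.load('T.npy')*1e3; T[:,1]-=4.8
def s(n,k):print(n,k.sum(),np.round(np.percentile(T[k],[2,50,98],axis=0),1).tolist())
s('pad',(abs(T[:,2]-42)<4)&(T[:,0]>255)&(abs(T[:,1])<18))
s('lips',(T[:,2]>11)&(T[:,2]<17)&(abs(abs(T[:,1])-28)<4)&(T[:,0]<180))
s('blocktop',(abs(T[:,2]-31)<3)&(abs(T[:,1])<23)&(T[:,0]<60))
s('handletop',(T[:,2]>70))
s('handle',(T[:,2]>40)&(T[:,2]<70)&(T[:,0]<60))
from h import *
for n in ('top','scene'):
    p,W=load(n,n+'0')
    z=W[...,2]; yaw=np.radians(3.83)
    d=W-np.array([.4429,.2281,0]); X=d[...,0]*np.cos(yaw)+d[...,1]*np.sin(yaw); Y=-d[...,0]*np.sin(yaw)+d[...,1]*np.cos(yaw)
    ex=np.array([np.cos(yaw)*np.cos(np.pi/6),np.sin(yaw)*np.cos(np.pi/6),.5]); ey=np.array([-np.sin(yaw),np.cos(yaw),0]); ez=np.cross(ex,ey)
    Q=(W-np.array([.4429,.2281,.055]))@np.c_[ex,ey,ez]*1e3; Q[...,1]-=4.8
    def s2(nm,k):
        if k.sum()>3:print(n,nm,k.sum(),np.round(np.percentile(Q[k],[2,50,98],axis=0),1).tolist())
    s2('pad',(abs(Q[...,2]-42)<6)&(Q[...,0]>255)&(Q[...,0]<305)&(abs(Q[...,1])<20))
    s2('lips',(Q[...,2]>9)&(Q[...,2]<19)&(abs(abs(Q[...,1])-28)<5)&(Q[...,0]<180)&(Q[...,0]>-20))
    s2('btop',(abs(Q[...,2]-31)<4)&(abs(Q[...,1])<23)&(Q[...,0]<60)&(Q[...,0]>-20))
    s2('htop',(Q[...,2]>70)&(Q[...,2]<90)&(abs(Q[...,1])<23)&(Q[...,0]<60)&(Q[...,0]>-30))
    s2('hand',(Q[...,2]>40)&(Q[...,2]<70)&(abs(Q[...,1])<23)&(Q[...,0]<60)&(Q[...,0]>-30))
    k=(Y>.045)&(Y<.16)&(X>0)&(X<.3)&(z>.03)
    if k.sum():print(n,'phone X,Y',np.round([np.percentile(X[k],[1,99]),np.percentile(Y[k],[1,99])],3).tolist(),z[k].max())
    f=(abs(Q[...,2])<4)&(abs(Q[...,1])<15)&(Q[...,0]>70)&(Q[...,0]<130); s2('floor',f)
    s2('table',(abs(z)<.01)&(Y<-.1)&(Y>-.2)&(X>0)&(X<.2)); print(np.nanmedian(z[(abs(z)<.01)&(Y<-.1)&(Y>-.2)&(X>0)&(X<.2)]))
```

```text
pad 365 [[257.1, -15.7, 38.8], [279.2, -1.5, 41.8], [296.6, 12.9, 44.3]]
lips 358 [[3.4, -29.7, 11.1], [91.4, 24.7, 13.1], [166.2, 30.3, 16.2]]
blocktop 236 [[-9.4, -20.6, 28.3], [11.9, -6.6, 30.8], [26.6, 21.9, 33.2]]
handletop 33 [[14.0, -5.2, 70.7], [20.0, -0.7, 75.6], [23.1, 5.4, 79.3]]
handle 68 [[9.4, -5.3, 41.5], [21.0, -2.4, 54.9], [23.8, 5.3, 68.6]]
top pad 380 [[257.1, -15.8, 37.1], [279.1, -1.5, 41.7], [296.7, 13.0, 44.3]]
top lips 491 [[2.3, -30.0, 9.3], [92.3, 24.2, 12.7], [168.2, 30.3, 16.6]]
top btop 264 [[-9.6, -21.0, 27.3], [12.8, -6.2, 30.7], [26.8, 21.8, 33.7]]
top htop 54 [[6.1, -5.1, 70.8], [16.9, 0.3, 76.6], [22.8, 5.6, 79.9]]
top hand 68 [[9.4, -5.3, 41.5], [20.9, -2.3, 54.9], [23.8, 5.3, 68.6]]
top phone X,Y [[0.124, 0.206], [0.084, 0.152]] 0.15059401571261455
top floor 378 [[74.5, -14.3, -2.7], [102.4, -0.3, -0.2], [129.0, 14.2, 2.9]]
top table 4015 [[-23.6, -202.7, -144.9], [58.4, -154.8, -96.6], [142.6, -106.8, -48.7]]
0.0009255148203500818
scene pad 279 [[260.0, -17.1, 36.4], [283.2, -2.7, 41.3], [297.0, 11.3, 43.2]]
scene lips 264 [[-0.4, -31.7, 9.1], [84.0, -26.4, 11.9], [165.3, 28.8, 17.6]]
scene btop 167 [[-9.9, -21.9, 27.2], [14.1, 2.1, 29.6], [28.0, 21.0, 34.6]]
scene htop 34 [[9.2, -6.1, 70.5], [19.6, -0.3, 75.4], [24.7, 5.1, 78.0]]
scene hand 79 [[9.7, -6.5, 40.6], [20.6, -0.3, 54.8], [23.4, 5.2, 68.3]]
scene phone X,Y [[0.125, 0.207], [0.083, 0.153]] 0.15016490739772725
scene floor 239 [[72.3, -14.4, -3.2], [99.6, 0.2, -1.4], [127.6, 14.4, 2.6]]
scene table 3510 [[-23.6, -202.8, -146.5], [64.2, -153.9, -101.0], [142.1, -106.8, -49.9]]
-0.00027912249984052284
```

```bash
cat >> h.py <<'E'
YAW=np.radians(3.7); O=np.array([.4433,.2324,.055])
_ex=np.array([np.cos(YAW)*.8660254,np.sin(YAW)*.8660254,.5]); _ey=np.array([-np.sin(YAW),np.cos(YAW),0]); B=np.c_[_ex,_ey,np.cross(_ex,_ey)]
def trk(x,y,z): return O+B@np.array([x,y,z])/1e3      # track mm -> world m
def intrk(W): return (W-O)@B*1e3
def goto(grasp,psi):
    "tool-axis mm / spin deg to bring grasp point to world grasp, jaw axis to psi deg"
    s=r.read_state(); M=R.from_quat(s['eef_rot']).as_matrix()
    t=np.array(grasp)+[0,0,.054]; d=M.T@(t-s['ee_pos'])*1e3
    cur=np.degrees(np.arctan2(M[1,1],M[0,1])); sp=-(psi-cur); sp=(sp+180)%360-180
    print('t',round(s['time'],2),'d',d.round(1),'spin',round(sp,1),'alt',round(sp-np.sign(sp)*180,1),'w',round(s['width'],4),'F',s['ft_force'].round(1),'q',np.degrees(s['q']).round(0))
E
python3 -c "
from h import *
g=trk(12,0,62);print(g);g[2]+=.08;goto(g,93.7)"
```

```text
[0.42273526 0.23107014 0.11469357]
t 0.1 d [-318.7 -163.1   54.7] spin -23.6 alt 156.4 w 0.0855 F [0.3 0.5 0.6] q [70. 15. -8. 67.  0. 90.]
```

arm_command:
  plan:
    - [-53, -27, 0, -8, 1]
    - [-106, -54, 5, -16, 1]
    - [-159, -81, 15, -23.6, 1]
    - [-212, -108, 30, -23.6, 0.5]
    - [-265, -136, 45, -23.6, 0.2]
    - [-319, -163, 55, -23.6, 0]
    - [-319, -163, 55, -23.6, 0]
    - [-319, -163, 55, -23.6, 0]
    - [-319, -163, 55, -23.6, 0]

```text
time: 1.23
ee_pos: [0.4225, 0.2326, 0.249]
eef_rot: [-0.033, 0.999, 0.0, -0.0]
ft_force: [-0.8, -0.3, 0.7]
width: 0.0428
```

```bash
python3 -c "
from h import *
g=trk(12,0,62);g[2]+=.002;goto(g,93.7)
p,W=look('scene','s1')
cv2.imwrite('pics/s1c.png',cv2.resize(p[200:420,330:500],None,fx=2.5,fy=2.5)[...,::-1])"
```

```text
t 1.23 d [-0.2 -1.6 78.4] spin 0.1 alt -179.9 w 0.0428 F [-0.8 -0.3  0.7] q [ 29.  13. -20.  58.   0.  25.]
```

View pics/s1c.png

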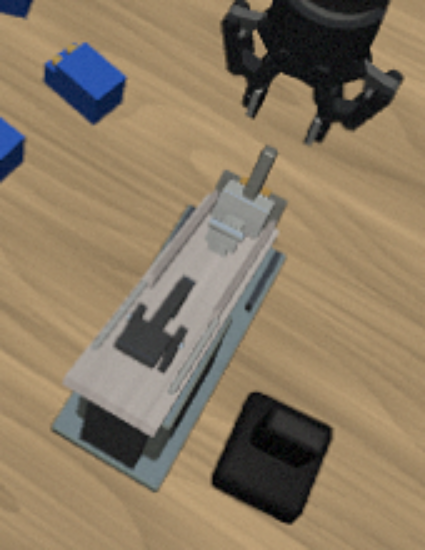

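The fingers straddle the handle (crop (262,170)), so I descend and close.

arm_command:
  plan:
    - [0, -1.5, 40, 0, 0]
    - [0, -1.5, 78, 0, 0]
    - [0, -1.5, 78, 0, 0]
    - [0, -1.5, 78, 0, -1]
    - [0, -1.5, 78, 0, -1]
    - [0, -1.5, 78, 0, -1]
    - [0, -1.5, 78, 0, -1]
    - [0, -1.5, 78, 0, -1]

```text
time: 2.28
ee_pos: [0.4243, 0.2311, 0.1728]
eef_rot: [-0.032, 0.999, 0.001, 0.001]
ft_force: [-1.2, 2.0, 6.5]
width: 0.0111
```

arm_command:
  plan:
    - [-4, 0, -2.3, 0, -1]
    - [-12, 0, -6.9, 0, -1]
    - [-20, 0, -11.5, 0, -1]
    - [-28, 0, -16.2, 0, -1]
    - [-36, 0, -20.8, 0, -1]
    - [-44, 0, -25.4, 0, -1]
    - [-52, 0, -30, 0, -1]
    - [-60, 0, -34.6, 0, -1]
    - [-68, 0, -39.3, 0, -1]
    - [-76, 0, -43.9, 0, -1]

```text
time: 3.52
ee_pos: [0.4945, 0.2352, 0.2129]
eef_rot: [-0.033, 0.999, 0.001, -0.006]
ft_force: [-9.9, 5.0, -4.2]
width: 0.0108
```

```bash
python3 -c "
from h import *
g=trk(12+152,0,62);g[2]+=.002;goto(g,93.7)"
```

```text
t 3.52 d [-59.3   0.5 -34.5] spin 0.1 alt -179.9 w 0.0108 F [-9.9  5.  -4.2] q [ 25.  21. -14.  56.   0.  22.]
```

arm_command:
  plan:
    - [-8, 0, -4.6, 0, -1]
    - [-16, 0, -9.2, 0, -1]
    - [-24, 0, -13.9, 0, -1]
    - [-32, 0, -18.5, 0, -1]
    - [-40, 0, -23.1, 0, -1]
    - [-48, 0, -27.7, 0, -1]
    - [-54, 0, -31.2, 0, -1]
    - [-56, 0, -32.4, 0, -1]
    - [-56, 0, -32.4, 0, -1]

```text
time: 4.65
ee_pos: [0.5505, 0.2386, 0.2453]
eef_rot: [-0.033, 0.999, 0.0, -0.006]
ft_force: [-10.5, 3.8, -3.6]
width: 0.0112
```

```bash
python3 -c "
from h import *
g=trk(12+152,0,62);g[2]+=.002;goto(g,93.7)
p,W=look('scene','s2')
cv2.imwrite('pics/s2c.png',cv2.resize(p[250:420,345:465],None,fx=3.4,fy=3.4)[...,::-1])"
```

```text
t 4.65 d [-3.6  0.7 -1.5] spin 0.0 alt -180.0 w 0.0112 F [-10.5   3.8  -3.6] q [23. 24. -3. 64.  0. 20.]
```

View pics/s2c.png

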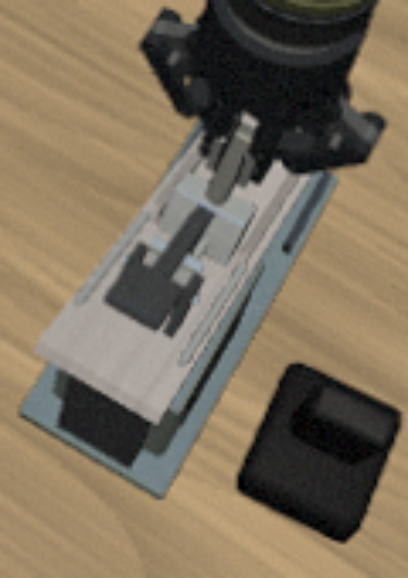

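The follower is near the catch at an estimated 146 mm, so I pull a little further and then ease off.

arm_command:
  plan:
    - [-3, 0, -1.7, 0, -1]
    - [-5, 0, -2.9, 0, -1]
    - [-5, 0, -2.9, 0, -1]
    - [-5, 0, -2.9, 0, -1]

```text
time: 5.2
ee_pos: [0.5553, 0.2389, 0.248]
eef_rot: [-0.033, 0.999, 0.0, -0.006]
ft_force: [-10.4, 2.2, -2.8]
width: 0.011
```

arm_command:
  plan:
    - [2, 0, 1.2, 0, -1]
    - [5, 0, 2.9, 0, -1]
    - [7, 0, 4, 0, -1]
    - [7, 0, 4, 0, -1]
    - [7, 0, 4, 0, -1]

```text
time: 5.82
ee_pos: [0.5483, 0.2384, 0.244]
eef_rot: [-0.033, 0.999, 0.0, -0.006]
ft_force: [-10.7, 3.0, -4.2]
width: 0.0108
```

arm_command:
  plan:
    - [1, 0, 0.6, 0, -1]
    - [2, 0, 1.2, 0, -1]
    - [3, 0, 1.7, 0, -1]
    - [3, 0, 1.7, 0, -1]

```text
time: 6.32
ee_pos: [0.5475, 0.2384, 0.2437]
eef_rot: [-0.032, 0.999, 0.0, -0.003]
ft_force: [-6.0, 3.6, -1.1]
width: 0.011
```

The force is falling while the follower stays put, so the catch has it. I release and rise.

arm_command:
  plan:
    - [1, 0, 0.6, 0, -1]
    - [1, 0, 0.6, 0, 0]
    - [1, 0, 0.6, 0, 0.2]
    - [1, 0, 0.6, 0, 0.2]
    - [1, 0, 0.6, 0, 0.2]
    - [1, 0, -40, 0, 0.2]
    - [1, 0, -80, 0, 1]
    - [1, 0, -110, 0, 1]
    - [1, 0, -110, 0, 1]

```text
time: 7.45
ee_pos: [0.5503, 0.2386, 0.3573]
eef_rot: [-0.032, 0.999, 0.001, 0.003]
ft_force: [-1.1, 0.3, -0.2]
width: 0.0855
```

```bash
python3 -c "
from h import *
p,W=look('scene','s3')
T=intrk(W)
k=(T[...,2]>25)&(T[...,2]<35)&(abs(T[...,1])<22)&(T[...,0]>100)&(T[...,0]<180)
print(k.sum(),np.percentile(T[k],[2,50,98],axis=0).round(1))
k=(T[...,2]>55)&(T[...,2]<85)&(abs(T[...,1])<12)&(T[...,0]>100)&(T[...,0]<200); print(np.percentile(T[k],[2,50,98],axis=0).round(1))
a=np.array([.4903,-.1405]); u=np.radians(119.3); a=a+.007*np.array([np.cos(u),np.sin(u)])
print(a); goto([a[0],a[1],.16],29.3)"
```

```text
181 [[144.2 -20.9  25.4]
 [161.3   0.4  29.7]
 [167.9  19.8  34.4]]
[[148.9  -6.7  56.1]
 [160.4  -0.3  69.5]
 [164.    4.9  78.3]]
[ 0.48687432 -0.13439552]
t 7.5 d [  86.9 -368.1  140.8] spin 64.4 alt -115.6 w 0.0852 F [ 0.3 -0.4 -0.4] q [23. 22.  9. 78. -0. 20.]
```

The follower is held at about 142 mm and released. Now to the long module.

arm_command:
  plan:
    - [14, -60, 10, 10, 1]
    - [28, -120, 20, 20, 0.6]
    - [42, -180, 30, 30, 0.5]
    - [57, -240, 40, 40, 0.5]
    - [72, -300, 50, 50, 0.5]
    - [87, -360, 80, 60, 0.5]
    - [87, -368, 120, 64.4, 0.5]
    - [87, -368, 140, 64.4, 0.5]
    - [87, -368, 140, 64.4, 0.5]
    - [87, -368, 140, 64.4, 0.5]

```text
time: 8.75
ee_pos: [0.4859, -0.1345, 0.2145]
eef_rot: [0.505, 0.863, -0.0, -0.0]
ft_force: [-0.0, 1.3, -0.1]
width: 0.0638
```

```bash
python3 -c "
from h import *
goto([.4869,-.1344,.039],29.3)
p,W=look('scene','s4')
cv2.imwrite('pics/s4c.png',cv2.resize(p[140:300,150:350],None,fx=3,fy=3)[...,::-1])"
```

```text
t 8.75 d [ -0.4   1.  121.5] spin -0.0 alt 180.0 w 0.0638 F [-0.   1.3 -0.1] q [-15.  16. -20.  54.  -0.  45.]
```

View pics/s4c.png

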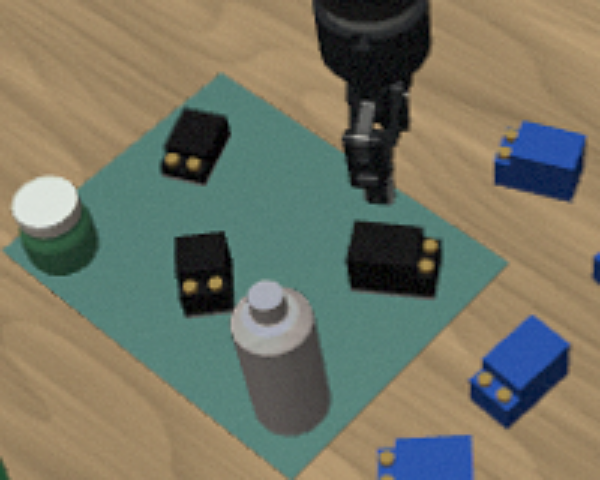

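The gripper is above the long module (crop (393,258), terminals to the right), and the jaws are across its width.

arm_command:
  plan:
    - [0, 1, 50, 0, 0.5]
    - [0, 1, 100, 0, 0.5]
    - [0, 1, 121.5, 0, 0.5]
    - [0, 1, 121.5, 0, 0.5]
    - [0, 1, 121.5, 0, -1]
    - [0, 1, 121.5, 0, -1]
    - [0, 1, 121.5, 0, -1]
    - [0, 1, 121.5, 0, -1]

```text
time: 9.8
ee_pos: [0.4884, -0.1346, 0.0949]
eef_rot: [0.505, 0.863, 0.001, 0.002]
ft_force: [0.2, 0.3, 5.6]
width: 0.039
```

arm_command:
  plan:
    - [0, 0, -40, 0, -1]
    - [0, 0, -90, 0, -1]
    - [0, 0, -150, 0, -1]
    - [0, 0, -200, 0, -1]
    - [0, 0, -200, 0, -1]

```text
time: 10.42
ee_pos: [0.4891, -0.1348, 0.2979]
eef_rot: [0.505, 0.863, 0.001, 0.005]
ft_force: [0.7, -1.2, -2.5]
width: 0.0391
```

```bash
python3 -c "
from h import *
p,W=look('scene','s5')
cv2.imwrite('pics/s5c.png',cv2.resize(p[60:300,150:400],None,fx=2.4,fy=2.4)[...,::-1])
# level contact pose: P at track x=75
P=trk(75,0,0); h=np.array([np.cos(YAW),np.sin(YAW),0]); g=P-.035*h+[0,0,.036]
print(P,g); goto(g+[0,0,.06],93.7)"
```

```text
[0.50811652 0.2365915  0.0925    ] [0.47318947 0.23433287 0.1285    ]
t 10.47 d [328.9 167.4  52.1] spin -64.4 alt 115.6 w 0.0389 F [-0.6 -0.5 -2.2] q [-15.  13. -12.  65.   0.  45.]
```

View pics/s5c.png

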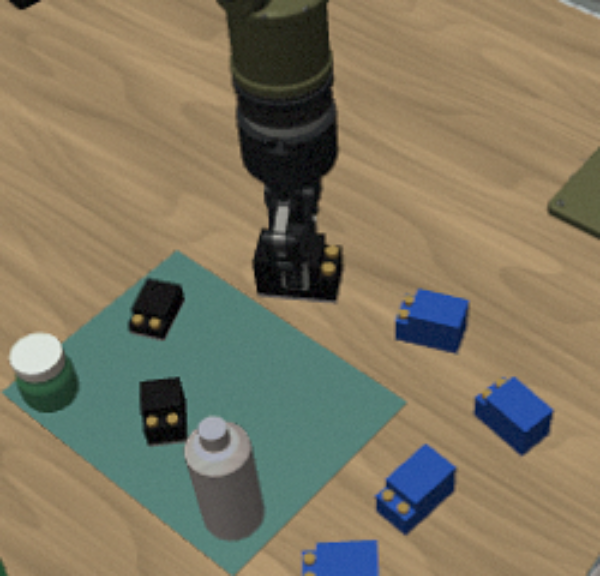

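The long module is held level. I carry it above the chute.

arm_command:
  plan:
    - [54, 28, 0, -10, -1]
    - [108, 56, 0, -20, -1]
    - [162, 84, 0, -30, -1]
    - [216, 112, 0, -40, -1]
    - [270, 138, 10, -50, -1]
    - [315, 160, 30, -60, -1]
    - [329, 167, 52, -64.4, -1]
    - [329, 167, 52, -64.4, -1]
    - [329, 167, 52, -64.4, -1]

```text
time: 11.6
ee_pos: [0.4711, 0.2335, 0.2404]
eef_rot: [-0.031, 1.0, -0.001, -0.001]
ft_force: [-0.2, 0.4, -1.5]
width: 0.0392
```

```bash
python3 -c "
from h import *
P=trk(75,0,0); h=np.array([np.cos(YAW),np.sin(YAW),0]); g=P-.035*h+[0,0,.0385]
goto(g,93.7)
p,W=look('scene','s6')
cv2.imwrite('pics/s6c.png',cv2.resize(p[180:400,330:500],None,fx=2.6,fy=2.6)[...,::-1])"
```

```text
t 11.6 d [-2.3  0.7 55.4] spin -0.1 alt 179.9 w 0.0392 F [-0.2  0.4 -1.5] q [ 26.  17. -15.  58.  -0.  23.]
```

View pics/s6c.png

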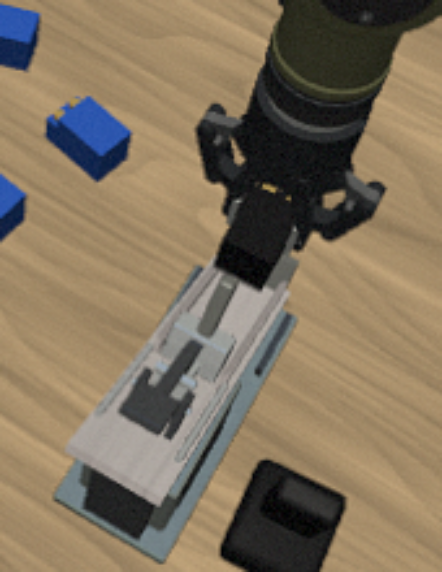

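arm_command:
  plan:
    - [-2, 0.7, 40, 0, -1]
    - [-2, 0.7, 50, 0, -1]
    - [-2, 0.7, 54, 0, -1]
    - [-2, 0.7, 56, 0, -1]
    - [-2, 0.7, 56, 0, -1]

```text
time: 12.28
ee_pos: [0.474, 0.2355, 0.1858]
eef_rot: [-0.032, 0.999, 0.0, 0.001]
ft_force: [0.1, 0.4, -1.8]
width: 0.0386
```

arm_command:
  plan:
    - [0, -1, 1.5, 0, -1]
    - [0, -1, 3, 0, -1]
    - [3, -1, 6, 0, -1]
    - [6, -1, 9.5, 0, -1]
    - [6, -1, 9.5, 0, -1]

```text
time: 12.9
ee_pos: [0.4692, 0.2347, 0.1789]
eef_rot: [-0.032, 0.999, 0.001, 0.003]
ft_force: [-3.8, -1.4, 15.7]
width: 0.0391
```

arm_command:
  plan:
    - [2.5, 0, 3.5, 0, -1]
    - [5, 0, 7.5, 0, -1]
    - [5, 0, 7.5, 0, -1]

```text
time: 13.28
ee_pos: [0.4642, 0.2344, 0.1711]
eef_rot: [-0.032, 0.999, 0.001, 0.003]
ft_force: [-3.3, -1.9, 13.7]
width: 0.0386
```

```bash
python3 -c "
from h import *
p,W=look('scene','s7')
cv2.imwrite('pics/s7c.png',cv2.resize(p[200:400,340:490],None,fx=2.9,fy=2.9)[...,::-1])"
```

```text
(no output)
```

View pics/s7c.png

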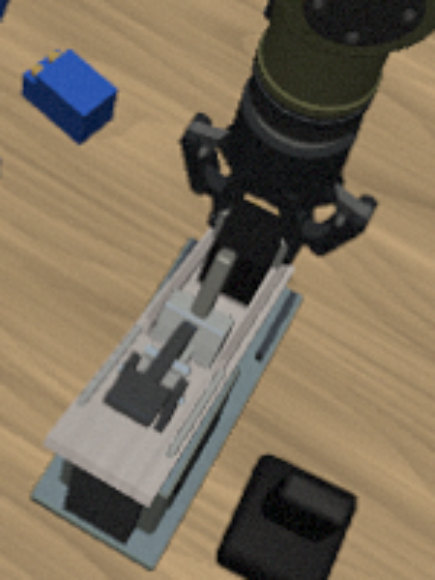

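The module sits in the channel and turns in the pads at a steady ~14 N. I continue the arc.

arm_command:
  plan:
    - [2, 0, 4, 0, -1]
    - [3.5, 0, 8, 0, -1]
    - [4.5, 0, 10.5, 0, -1]
    - [4.5, 0, 10.5, 0, -1]

```text
time: 13.82
ee_pos: [0.4596, 0.2341, 0.1605]
eef_rot: [-0.032, 0.999, 0.001, 0.003]
ft_force: [-3.4, -1.1, 13.2]
width: 0.0387
```

arm_command:
  plan:
    - [0.5, 0, 1.5, 0, -1]
    - [1, 0, 3, 0, -1]
    - [1, 0, 3, 0, -1]

```text
time: 14.2
ee_pos: [0.459, 0.2341, 0.1585]
eef_rot: [-0.032, 0.999, 0.001, 0.003]
ft_force: [-5.5, -1.5, 19.6]
width: 0.0392
```

The force is rising, so it is flat. I release it and rise clear.

arm_command:
  plan:
    - [0, 0, 0, 0, -1]
    - [0, 0, 0, 0, 0.3]
    - [0, 0, 0, 0, 0.5]
    - [0, 0, 0, 0, 0.5]
    - [0, 0, -40, 0, 0.5]
    - [0, 0, -100, 0, 0.5]
    - [0, 0, -160, 0, 0.5]
    - [0, -60, -160, 0, 0.5]
    - [0, -120, -160, 0, 0.5]
    - [0, -120, -160, 0, 0.5]

```text
time: 15.45
ee_pos: [0.4646, 0.1103, 0.3143]
eef_rot: [-0.029, 1.0, -0.001, -0.0]
ft_force: [-1.0, -0.5, -0.5]
width: 0.0641
```

```bash
cat > chk.py <<'E'
from h import *
import sys
def chk(tag):
    for n in('top','scene'):
        p,W=look(n,tag+n); T=intrk(W)
        for nm,lo,hi in(('black z36-52',36,52),('step z22-36',22,36)):
            k=(p.max(-1)<85)&(T[...,2]>lo)&(T[...,2]<hi)&(abs(T[...,1])<24)&(T[...,0]>-5)&(T[...,0]<140)
            if k.sum()>4: print(n,nm,k.sum(),np.percentile(T[k],[3,50,97],axis=0).round(1).tolist())
        k=(p.max(-1)<85)&(T[...,2]>36)&(T[...,2]<52)&(abs(T[...,1])<24)&(T[...,0]>10)&(T[...,0]<140)
        if k.sum()>50:
            q=T[k]; c=q.mean(0); nn=np.linalg.svd(q-c,full_matrices=0)[2][2]; print(' normal',(nn*np.sign(nn[2])).round(3))
chk(sys.argv[1])
E
python3 chk.py a; python3 -c "
from h import *
a=np.array([.5838,-.2542]); u=np.radians(43.7); a=a+.007*np.array([np.cos(u),np.sin(u)])
print(a); goto([a[0],a[1],.16],43.7-90)"
```

```text
scene black z36-52 328 [[21.6, -18.7, 37.2], [55.3, 0.8, 43.0], [77.4, 19.7, 44.8]]
scene step z22-36 97 [[11.4, -19.9, 22.5], [74.9, 8.5, 29.0], [78.1, 20.5, 35.4]]
 normal [0.045 0.013 0.999]
[ 0.58886077 -0.24936382]
t 15.55 d [-101.3 -369.6   99.9] spin 139.9 alt -40.1 w 0.0641 F [ 0.4 -0.3  0.1] q [ 14.  10. -13.  67.   0.  10.]
```

The long module lies flat at about x=42, around 7 mm short of the stop. I regrip it and slide it down.

arm_command:
  plan:
    - [0, 60, 0, 0, 0.5]
    - [0, 120, 0, 0, 0.5]
    - [0, 120, 60, 0, 0.5]
    - [0, 120, 120, 0, 0.5]
    - [0, 120, 158, 0, 0.5]
    - [0, 120, 158, 0, 0.5]
    - [0, 120, 158, 0, -1]
    - [0, 120, 158, 0, -1]
    - [0, 120, 158, 0, -1]
    - [0, 120, 158, 0, -1]

```text
time: 16.8
ee_pos: [0.4584, 0.2342, 0.1585]
eef_rot: [-0.032, 0.999, 0.001, 0.002]
ft_force: [-1.1, 1.4, 7.2]
width: 0.0396
```

arm_command:
  plan:
    - [2, 0, 1.2, 0, -1]
    - [4, 0, 2.3, 0, -1]
    - [6, 0, 3.5, 0, -1]
    - [7, 0, 4, 0, -1]
    - [7, 0, 4, 0, -1]

```text
time: 17.42
ee_pos: [0.4536, 0.2338, 0.156]
eef_rot: [-0.032, 0.999, 0.001, 0.005]
ft_force: [2.5, -0.1, 11.8]
width: 0.0388
```

arm_command:
  plan:
    - [2, 0, 0.5, 0, -1]
    - [4, 0, 1, 0, -1]
    - [4, 0, 1, 0, -1]

```text
time: 17.8
ee_pos: [0.453, 0.2338, 0.1561]
eef_rot: [-0.031, 0.999, 0.001, 0.008]
ft_force: [7.5, -2.8, 12.1]
width: 0.0393
```

It is against the stop (force up, no motion). I release, back off, and measure on the way to the short module.

arm_command:
  plan:
    - [-3, 0, -1, 0, -1]
    - [-3, 0, -1, 0, 0.3]
    - [-3, 0, -1, 0, 0.5]
    - [-3, 0, -1, 0, 0.5]
    - [-3, 0, -40, 0, 0.5]
    - [-3, 0, -100, 0, 0.5]
    - [-3, 0, -160, 0, 0.5]
    - [-3, -60, -160, 0, 0.5]
    - [-3, -120, -160, 0, 0.5]
    - [-3, -180, -160, 0, 0.5]

```text
time: 19.05
ee_pos: [0.4603, 0.0517, 0.3113]
eef_rot: [-0.033, 0.999, -0.0, 0.0]
ft_force: [0.9, -0.6, -0.2]
width: 0.064
```

```bash
python3 chk.py b; python3 -c "
from h import *
goto([.5889,-.2494,.16],43.7-90)"
```

```text
top black z36-52 125 [[23.7, 6.6, 37.9], [59.0, 16.6, 44.2], [72.1, 21.5, 47.4]]
top step z22-36 31 [[69.4, 6.3, 22.7], [71.6, 12.6, 28.7], [73.0, 21.6, 35.3]]
 normal [0.046 0.064 0.997]
scene black z36-52 323 [[16.6, -18.6, 36.9], [49.0, 0.7, 42.9], [71.8, 19.6, 44.8]]
scene step z22-36 105 [[14.2, -19.5, 22.6], [70.4, 7.2, 29.9], [73.0, 20.6, 35.8]]
 normal [0.044 0.012 0.999]
t 19.15 d [-111.8 -304.5   97.7] spin 139.5 alt -40.5 w 0.0644 F [ 0.3  1.2 -1.2] q [  6.   9. -15.  66.  -0.   3.]
```

arm_command:
  plan:
    - [-20, -58, 0, 10, 0.5]
    - [-40, -116, 0, 20, 0.5]
    - [-62, -174, 0, 30, 0.5]
    - [-84, -232, 0, 40, 0.5]
    - [-105, -290, 0, 50, 0.5]
    - [-112, -304, 0, 60, 0.5]
    - [-112, -304, 0, 70, 0.5]
    - [-112, -304, 0, 80, 0.5]
    - [-112, -304, 0, 90, 0.5]
    - [-112, -304, 0, 100, 0.5]

```text
time: 20.4
ee_pos: [0.5921, -0.242, 0.3106]
eef_rot: [0.747, 0.665, -0.0, -0.001]
ft_force: [-0.0, -0.2, -0.4]
width: 0.0641
```

```bash
python3 -c "
from h import *
z=np.load('atop.npz')
p,W=load('top','top0'); k=W[...,2]>.12; k[:170]=0;k[230:]=0;k[:,:370]=0; print('can',np.nanmean(W[k&(np.arange(640)<430)],0))
goto([.5889,-.2494,.039],43.7-90)"
```

```text
can [ 0.6273001  -0.12335399  0.13393133]
t 20.4 d [ -7.9  -2.1 217.6] spin 39.7 alt -140.3 w 0.0641 F [-0.  -0.2 -0.4] q [-22.  26.  11.  74.   0.  74.]
```

arm_command:
  plan:
    - [0, 0, 0, 10, 0.5]
    - [0, 0, 20, 20, 0.5]
    - [0, 0, 60, 30, 0.5]
    - [0, 0, 110, 39.7, 0.5]
    - [0, 0, 120, 39.7, 0.5]
    - [0, 0, 120, 39.7, 0.5]

```text
time: 21.15
ee_pos: [0.592, -0.2425, 0.1912]
eef_rot: [0.927, 0.376, -0.0, -0.001]
ft_force: [-0.0, -0.6, 0.9]
width: 0.0642
```

```bash
python3 -c "
from h import *
goto([.5889,-.2494,.039],43.7-90)"
```

```text
t 21.15 d [-7.   3.  98.2] spin 0.4 alt -179.6 w 0.0642 F [-0.  -0.6  0.9] q [-22.  30.  -2.  58.   0. 114.]
```

arm_command:
  plan:
    - [-2, 3, 50, 0, 0.5]
    - [-2, 3, 94, 0, 0.5]
    - [-2, 3, 94, 0, 0.5]
    - [-2, 3, 94, 0, -1]
    - [-2, 3, 94, 0, -1]
    - [-2, 3, 94, 0, -1]
    - [-2, 3, 94, 0, -1]

```text
time: 22.02
ee_pos: [0.5949, -0.2475, 0.101]
eef_rot: [0.927, 0.375, 0.002, 0.002]
ft_force: [0.4, 0.2, 7.5]
width: 0.0385
```

```bash
python3 -c "
from h import *
goto([.5889,-.2494,.039],43.7-90)"
```

```text
t 22.02 d [-5.6 -2.8  8. ] spin 0.3 alt -179.7 w 0.0385 F [0.4 0.2 7.5] q [-23.  34.  -9.  47.   0. 113.]
```

arm_command:
  plan:
    - [0, 0, -60, 0, -1]
    - [0, 0, -120, 0, -1]
    - [0, 0, -180, -10, -1]
    - [0, 0, -220, -20, -1]
    - [0, 0, -220, -30, -1]
    - [0, 0, -220, -40, -1]
    - [0, 0, -220, -40, -1]

```text
time: 22.9
ee_pos: [0.5925, -0.2466, 0.3185]
eef_rot: [0.744, 0.668, 0.0, 0.001]
ft_force: [-0.3, -0.2, -1.4]
width: 0.0383
```

```bash
python3 -c "
from h import *
goto([.45,.1,.28],93.7)"
```

```text
t 22.9 d [ 329.4 -178.7  -15.8] spin -99.8 alt 80.2 w 0.0383 F [-0.3 -0.2 -1.4] q [-23.  26.  12.  75.   0.  74.]
```

```bash
python3 -c "
from h import *
P=trk(123,0,0); h=np.array([np.cos(YAW),np.sin(YAW),0]); g=P-.0306*h+[0,0,.044]
goto(g+[0,0,.06],93.7)"
```

```text
t 22.9 d [ 473.3 -124.8   43.7] spin -99.8 alt 80.2 w 0.0383 F [-0.3 -0.2 -1.4] q [-23.  26.  12.  75.   0.  74.]
```

arm_command:
  plan:
    - [47, -12.5, 0, -10, -1]
    - [95, -25, 0, -20, -1]
    - [142, -37.5, 0, -30, -1]
    - [189, -50, 0, -40, -1]
    - [237, -62.5, 0, -50, -1]
    - [284, -75, 0, -60, -1]
    - [331, -87, 0, -70, -1]
    - [379, -100, 0, -80, -1]
    - [426, -112, 0, -90, -1]
    - [473, -125, 0, -99.8, -1]

```text
time: 24.15
ee_pos: [0.5174, 0.2384, 0.3179]
eef_rot: [-0.034, 0.999, 0.0, 0.0]
ft_force: [0.5, -0.1, -2.2]
width: 0.0385
```

arm_command:
  plan:
    - [0, 0, 0, 0, -1]
    - [0, 0, 0, 0, -1]
    - [0, 0, 0, 0, -1]

```text
time: 24.52
ee_pos: [0.518, 0.2358, 0.3176]
eef_rot: [-0.031, 1.0, -0.0, 0.0]
ft_force: [-0.1, -0.2, -1.6]
width: 0.0388
```

```bash
python3 -c "
from h import *
P=trk(123,0,0); h=np.array([np.cos(YAW),np.sin(YAW),0]); g=P-.0306*h+[0,0,.044]
goto(g,93.7)
p,W=look('scene','s8')
cv2.imwrite('pics/s8c.png',cv2.resize(p[180:400,330:500],None,fx=2.6,fy=2.6)[...,::-1])"
```

```text
t 24.52 d [ -1.1   1.5 103.1] spin -0.1 alt 179.9 w 0.0388 F [-0.1 -0.2 -1.6] q [24. 19.  0. 71. -0. 21.]
```

View pics/s8c.png

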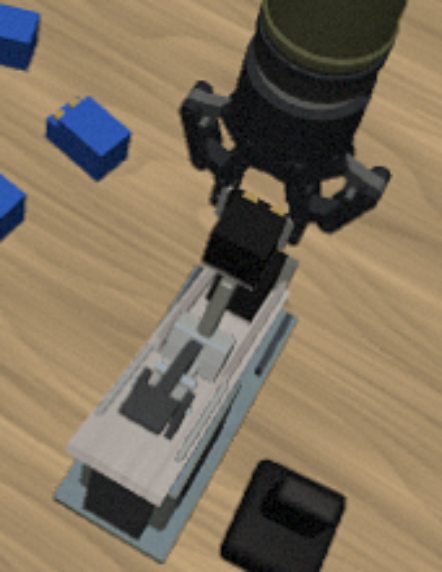

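The short module is held level above the chute. The handle leans over the final spot, so a level descent there would foul it. I will first tilt the short module in the pads by pressing its uphill edge on the long module's top, then lower it already parallel to the floor.

```bash
python3 -c "
from h import *
P=trk(60,0,44); h=np.array([np.cos(YAW),np.sin(YAW),0]); g=P-.0306*h+[0,0,.044]
print(P);goto(g,93.7)"
```

```text
[0.47319907 0.23433349 0.12310512]
t 24.57 d [75.5  1.4 96.4] spin -0.1 alt 179.9 w 0.0386 F [ 0.2 -0.5 -2.4] q [24. 19.  0. 71. -0. 21.]
```

arm_command:
  plan:
    - [40, 1.4, 20, 0, -1]
    - [75.5, 1.4, 50, 0, -1]
    - [75.5, 1.4, 80, 0, -1]
    - [75.5, 1.4, 91, 0, -1]
    - [75.5, 1.4, 94, 0, -1]
    - [75.5, 1.4, 96, 0, -1]
    - [75.5, 1.4, 96, 0, -1]

```text
time: 25.45
ee_pos: [0.4433, 0.2336, 0.2221]
eef_rot: [-0.033, 0.999, 0.0, 0.001]
ft_force: [0.6, 0.2, -1.9]
width: 0.0389
```

arm_command:
  plan:
    - [0, 0, 2, 0, -1]
    - [2, 0, 4, 0, -1]
    - [5, 0, 7, 0, -1]
    - [8, 0, 10, 0, -1]
    - [8, 0, 10, 0, -1]

```text
time: 26.08
ee_pos: [0.4367, 0.2335, 0.2151]
eef_rot: [-0.033, 0.999, 0.001, 0.004]
ft_force: [-2.0, -2.8, 15.8]
width: 0.0384
```

arm_command:
  plan:
    - [3, 0, 3.5, 0, -1]
    - [5.5, 0, 7, 0, -1]
    - [8, 0, 10.5, 0, -1]
    - [9.5, 0, 14, 0, -1]
    - [9.5, 0, 14, 0, -1]

```text
time: 26.7
ee_pos: [0.4265, 0.2328, 0.2003]
eef_rot: [-0.033, 0.999, 0.001, 0.003]
ft_force: [-3.6, -1.2, 13.1]
width: 0.039
```

arm_command:
  plan:
    - [0.5, 0, 2, 0, -1]
    - [1, 0, 4, 0, -1]
    - [1, 0, 4, 0, -1]

```text
time: 27.08
ee_pos: [0.4252, 0.2326, 0.1972]
eef_rot: [-0.033, 0.999, 0.001, 0.003]
ft_force: [-6.3, -3.8, 21.4]
width: 0.0388
```

The short module is tilted flat on the long one. I lift along track z, move uphill, and measure.

arm_command:
  plan:
    - [12, 0, -20.8, 0, -1]
    - [-10, 0, -33, 0, -1]
    - [-32, 0, -46, 0, -1]
    - [-49, 0, -56, 0, -1]
    - [-49, 0, -56, 0, -1]
    - [-49, 0, -56, 0, -1]

```text
time: 27.82
ee_pos: [0.472, 0.235, 0.2489]
eef_rot: [-0.033, 0.999, -0.0, -0.001]
ft_force: [-0.2, 0.2, -1.4]
width: 0.0385
```

Run:
```python
from h import *
s=r.read_state(); t=s['ee_pos']; h=np.array([np.cos(YAW),np.sin(YAW),0])
print('pred P trk',intrk(t+.045*h-[0,0,.0777]).round(1))
p,W=look('scene','s9'); T=intrk(W)
tt=intrk(t); 
# dark points seen at module top: window around predicted
Pp=intrk(t+.045*h-[0,0,.0777])
k=(p.max(-1)<80)&(abs(T[...,0]-(Pp[0]-12))<16)&(abs(T[...,1])<19)&(T[...,2]>Pp[2]+25)&(T[...,2]<Pp[2]+60)
q=T[k]; print(k.sum(),np.percentile(q,[3,50,97],axis=0).round(1))
hist,e=np.histogram(q[:,2],bins=np.arange(Pp[2]+25,Pp[2]+61,3)); print(hist,e.round())
hist,e=np.histogram(q[:,0],bins=np.arange(Pp[0]-28,Pp[0]+6,3)); print(hist,e.round())
goto(trk(124,0,13)-.045*h+[0,0,.0237],93.7)
cv2.imwrite('pics/s9c.png',cv2.resize(p[180:400,330:500],None,fx=2.6,fy=2.6)[...,::-1])
```

```text
pred P trk [122.    0.8  63.7]
209 [[ 94.9 -17.7  90.7]
 [114.3  -0.8 108.2]
 [125.8  17.5 109.6]]
[ 12  10   5   8   3  10 157   4   0   0   0] [ 89.  92.  95.  98. 101. 104. 107. 110. 113. 116. 119. 122.]
[14 16 15 15 18 16 14 15 19 14 53] [ 94.  97. 100. 103. 106. 109. 112. 115. 118. 121. 124. 127.]
t 27.88 d [-27.5  -0.8  42.7] spin 0.1 alt -179.9 w 0.0384 F [-0.3  0.  -1.9] q [ 26.  17. -14.  60.   0.  23.]
```

View pics/s9c.png

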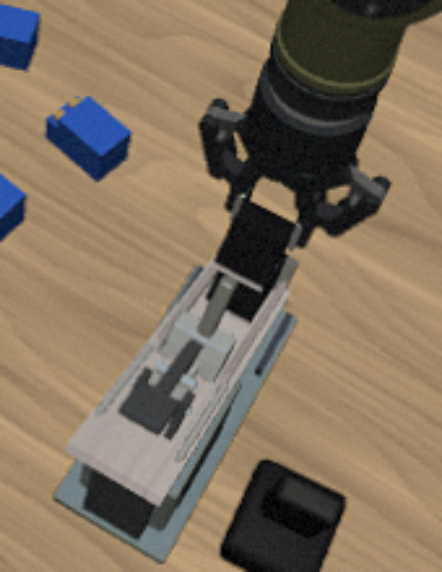

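The short module is parallel to the floor (top plane flat at z=108), with its uphill end at about 125 mm. I lower it square to the floor to about 13 mm above it.

arm_command:
  plan:
    - [-8, -0.5, 15, 0, -1]
    - [-16, -0.5, 29, 0, -1]
    - [-21, -0.5, 38, 0, -1]
    - [-24.6, -0.5, 44.7, 0, -1]
    - [-24.6, -0.5, 44.7, 0, -1]

```text
time: 28.5
ee_pos: [0.4974, 0.2363, 0.2039]
eef_rot: [-0.033, 0.999, -0.0, -0.001]
ft_force: [-0.4, 0.3, -1.1]
width: 0.0384
```

Run:
```python
from h import *
s=r.read_state(); print(s['ft_force'].round(1))
p,W=look('scene','s10'); T=intrk(W)
k=(p.max(-1)<80)&(T[...,0]>85)&(T[...,0]<135)&(abs(T[...,1])<19)&(T[...,2]>49)&(T[...,2]<75)
q=T[k]; print(k.sum(),np.percentile(q,[3,50,97],axis=0).round(1))
k=(T[...,2]>25)&(T[...,2]<35)&(abs(T[...,1])<22)&(T[...,0]>135)&(T[...,0]<180);print('foll',np.percentile(T[k],[2,50,98],axis=0).round(1))
```

```text
[-0.4  0.3 -1.1]
203 [[ 92.2 -17.9  50.8]
 [109.9   3.7  56.2]
 [128.4  17.9  57.8]]
foll [[144.4 -21.1  25.5]
 [161.4   1.2  29.7]
 [177.   19.8  33.5]]
```

arm_command:
  plan:
    - [-1.5, 0, 2.6, 0, -1]
    - [-1.5, 0, 2.6, 0, -1]

```text
time: 28.8
ee_pos: [0.499, 0.2366, 0.2023]
eef_rot: [-0.033, 0.999, 0.0, 0.0]
ft_force: [-0.1, -0.3, -1.6]
width: 0.0384
```

arm_command:
  plan:
    - [0, 0, 0, 0, 0.5]
    - [0, 0, 0, 0, 0.5]
    - [0, 0, 0, 0, 0.5]
    - [0, 0, 0, 0, 0.5]
    - [10, 0, -20, 0, 0.5]
    - [20, 0, -60, 0, 0.5]
    - [20, 0, -110, 0, 0.5]
    - [20, -60, -110, 0, 0.5]
    - [20, -120, -110, 0, 0.5]
    - [20, -170, -110, 0, 0.5]

```text
time: 30.05
ee_pos: [0.4901, 0.0638, 0.3124]
eef_rot: [-0.033, 0.999, -0.0, 0.0]
ft_force: [1.5, -0.1, 1.2]
width: 0.064
```

```bash
python3 chk.py c
python3 - <<'E'
from h import *
p,W=load('scene','cscene'); T=intrk(W)
for a,b in((14,70),(84,125)):
    k=(p.max(-1)<85)&(T[...,0]>a)&(T[...,0]<b)&(abs(T[...,1])<18)&(T[...,2]>36)
    q=T[k]; c=np.median(q,0); q=q[abs(q[:,2]-c[2])<6]; nn=np.linalg.svd(q-q.mean(0),full_matrices=0)[2][2]; print(a,c.round(1),(nn*np.sign(nn[2])).round(3))
hsv=cv2.cvtColor(p,cv2.COLOR_RGB2HSV)
k=(hsv[...,1]>100)&(hsv[...,2]>90)&(hsv[...,0]<32)&(T[...,2]>20)&(T[...,2]<60)&(abs(T[...,1])<22)&(T[...,0]>-15)&(T[...,0]<130)
print('brass x',np.sort(T[k][:,0]).round())
k=(T[...,2]>25)&(T[...,2]<35)&(abs(T[...,1])<22)&(T[...,0]>130)&(T[...,0]<180);print('foll',np.percentile(T[k],[2,50,98],axis=0).round(1))
cv2.imwrite('pics/s11c.png',cv2.resize(p[250:410,345:465],None,fx=3.5,fy=3.5)[...,::-1])
E
```

```text
scene black z36-52 509 [[17.8, -18.8, 36.9], [68.7, 3.5, 42.9], [121.3, 19.9, 44.7]]
scene step z22-36 116 [[23.5, -19.6, 22.5], [120.6, 9.3, 29.6], [124.2, 20.6, 35.8]]
 normal [0.017 0.008 1.   ]
14 [45.   0.1 43.1] [ 0.021 -0.001  1.   ]
84 [108.2   6.3  42.7] [0.062 0.012 0.998]
brass x [-14. -14. -11. -11.]
foll [[144.1 -21.1  25.2]
 [161.2   0.6  29.6]
 [178.1  19.8  34.1]]
```

View pics/s11c.png

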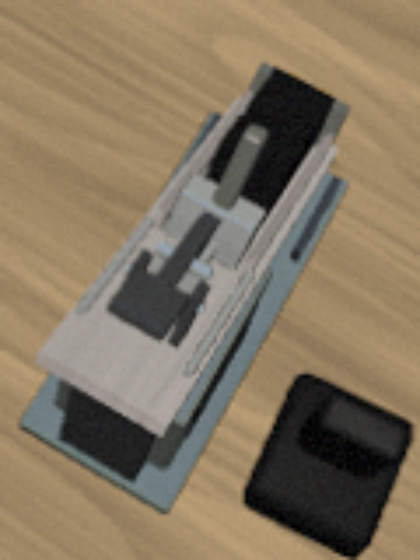

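Both modules lie flat in line, with the row end at about 121 mm and the follower still held. Now I press the pad with shut fingers.

```bash
python3 -c "
from h import *
for z in (82,46,31): goto(trk(279,0,z)+[0,0,.019],93.7)"
```

```text
t 30.15 d [-164.2  174.1  -26.5] spin -0.3 alt 179.7 w 0.0641 F [-0.3 -0.2  0.1] q [  7.  12. -11.  67.  -0.   4.]
t 30.15 d [-182.1  174.2    4.7] spin -0.3 alt 179.7 w 0.0641 F [-0.3 -0.2  0.1] q [  7.  12. -11.  67.  -0.   4.]
t 30.15 d [-189.6  174.3   17.7] spin -0.3 alt 179.7 w 0.0641 F [-0.3 -0.2  0.1] q [  7.  12. -11.  67.  -0.   4.]
```

arm_command:
  plan:
    - [-40, 0, -30, 0, -1]
    - [-90, 30, -30, 0, -1]
    - [-130, 75, -30, 0, -1]
    - [-155, 125, -30, 0, -1]
    - [-164, 174, -28, 0, -1]
    - [-164, 174, -26.5, 0, -1]
    - [-164, 174, -26.5, 0, -1]
    - [-164, 174, -26.5, 0, -1]

```text
time: 31.15
ee_pos: [0.6421, 0.2491, 0.3389]
eef_rot: [-0.032, 0.999, -0.0, -0.0]
ft_force: [0.4, -1.0, 0.5]
width: 0.0003
```

```bash
python3 -c "
from h import *
for z in (46,36,31): goto(trk(279,0,z)+[0,0,.019],93.7)"
```

```text
t 31.15 d [-19.1  -3.8  31.6] spin 0.0 alt -180.0 w 0.0003 F [ 0.4 -1.   0.5] q [21. 32. 24. 82. -0. 17.]
t 31.15 d [-24.1  -3.8  40.3] spin 0.0 alt -180.0 w 0.0003 F [ 0.4 -1.   0.5] q [21. 32. 24. 82. -0. 17.]
t 31.15 d [-26.6  -3.8  44.6] spin 0.0 alt -180.0 w 0.0003 F [ 0.4 -1.   0.5] q [21. 32. 24. 82. -0. 17.]
```

arm_command:
  plan:
    - [-10, -3.5, 16, 0, -1]
    - [-19, -3.5, 31, 0, -1]
    - [-22, -3.5, 37, 0, -1]
    - [-24, -3.5, 40, 0, -1]
    - [-24, -3.5, 40, 0, -1]

```text
time: 31.78
ee_pos: [0.6672, 0.2475, 0.2979]
eef_rot: [-0.032, 0.999, -0.0, -0.0]
ft_force: [-0.6, 0.4, -0.2]
width: 0.0001
```

arm_command:
  plan:
    - [-1.3, 0, 2.2, 0, -1]
    - [-2.6, 0, 4.5, 0, -1]
    - [-2.6, 0, 4.5, 0, -1]

```text
time: 32.15
ee_pos: [0.6689, 0.2482, 0.2937]
eef_rot: [-0.033, 0.999, -0.0, -0.0]
ft_force: [-0.7, -1.2, 2.1]
width: 0.0003
```

```bash
cat > fol.py <<'E'
from h import *
s=r.read_state(); print(intrk(s['ee_pos']-[0,0,.073]).round(1),'F',s['ft_force'].round(1),s['time'])
import sys
for n in ('scene','top'):
    p,W=look(n,sys.argv[1]+n); T=intrk(W)
    k=(T[...,2]>27)&(T[...,2]<35)&(abs(T[...,1])<22)&(T[...,0]>105)&(T[...,0]<180)&(p.min(-1)>95)
    if k.sum()>5: print(n,'foll',k.sum(),np.percentile(T[k],[2,50,98],axis=0).round(1).tolist())
    k=(T[...,2]>60)&(T[...,2]<85)&(abs(T[...,1])<12)&(T[...,0]>90)&(T[...,0]<185)
    if k.sum()>5: print(n,'handle',k.sum(),np.percentile(T[k],[2,50,98],axis=0).round(1).tolist())
E
python3 fol.py d
```

```text
[278.7   1.2  30.4] F [-0.7 -1.2  2.1] 32.15
top foll 197 [[122.8, -20.3, 27.7], [137.2, -4.7, 31.1], [146.2, 21.1, 33.6]]
top handle 86 [[127.4, -5.4, 60.3], [137.4, -1.0, 75.7], [142.2, 6.3, 80.9]]
```

The follower has closed onto the row at about 121 mm. I retract.

arm_command:
  plan:
    - [10, 0, -18, 0, -1]
    - [25, 0, -45, 0, -1]
    - [25, -40, -60, 0, -1]
    - [25, -100, -60, 0, -1]
    - [25, -160, -60, 0, -1]
    - [25, -220, -60, 0, -1]
    - [25, -220, -60, 0, -1]

```text
time: 33.12
ee_pos: [0.6583, 0.0229, 0.3555]
eef_rot: [-0.03, 1.0, -0.0, 0.001]
ft_force: [-0.4, -0.2, -1.0]
width: 0.0002
```

```bash
python3 fol.py e; python3 chk.py f
python3 - <<'E'
from h import *
for tag in('fscene',):
    p,W=load('scene',tag); T=intrk(W)
    for a,b in((14,68),(84,118)):
        k=(p.max(-1)<85)&(T[...,0]>a)&(T[...,0]<b)&(abs(T[...,1])<18)&(T[...,2]>36)
        q=T[k]; c=np.median(q,0); q=q[abs(q[:,2]-c[2])<6]; nn=np.linalg.svd(q-q.mean(0),full_matrices=0)[2][2]; print(a,c.round(1),(nn*np.sign(nn[2])).round(3))
p0,W0=load('top','top0'); p1,W1=load('top','ftop')
m=abs(p1.astype(int)-p0).max(-1)>60; print('changed px in mat right half',m[180:300,470:525].sum(),'can',m[175:215,375:415].sum(),'cup',m[95:150,305:360].sum(),'phone',m[190:240,130:180].sum())
E
```

```text
[ 287.9 -222.9   96.5] F [-0.4 -0.2 -1. ] 33.125
scene foll 152 [[120.5, -21.1, 27.2], [137.7, 1.0, 29.8], [146.3, 19.9, 32.3]]
scene handle 79 [[127.9, -6.8, 60.5], [139.7, -0.7, 72.1], [142.3, 5.1, 77.9]]
top foll 196 [[123.1, -20.2, 27.5], [138.2, -5.2, 31.3], [145.9, 20.8, 34.1]]
top handle 85 [[127.4, -5.3, 61.9], [136.7, -0.8, 76.2], [142.1, 6.0, 79.1]]
top black z36-52 919 [[18.4, -17.9, 38.3], [65.5, -0.5, 44.1], [121.3, 20.6, 46.9]]
top step z22-36 181 [[1.4, -20.8, 22.8], [71.4, -17.4, 30.3], [129.9, 20.3, 35.7]]
 normal [ 0.005 -0.02   1.   ]
scene black z36-52 478 [[17.4, -19.0, 37.0], [67.1, 4.6, 42.9], [122.7, 19.8, 44.8]]
scene step z22-36 67 [[18.3, -18.2, 23.5], [119.7, 14.8, 32.4], [128.3, 20.8, 36.0]]
 normal [0.013 0.009 1.   ]
14 [41.7  0.3 43.1] [-0.002  0.016  1.   ]
84 [102.6   6.2  43.1] [0.003 0.    1.   ]
changed px in mat right half 0 can 939 cup 1144 phone 0
```

Run:
```python
from h import *
p0,_=load('scene','scene0'); p1,W=load('scene','fscene')
m=abs(p1.astype(int)-p0).max(-1)>50
print('can',m[232:288,228:262].sum(),'cup',m[315:376,210:262].sum(),'low',m[170:202,200:230].sum(),'jar',m[198:232,150:184].sum(),'phone',m[352:410,412:466].sum())
p,W=load('top','ftop'); T=intrk(W); hsv=cv2.cvtColor(p,cv2.COLOR_RGB2HSV)
k=(hsv[...,1]>90)&(hsv[...,2]>80)&(hsv[...,0]<32)&(T[...,2]>22)&(T[...,2]<45)&(abs(T[...,1])<20)&(T[...,0]>-5)&(T[...,0]<125)
print('brass x',np.sort(T[k][:,0]).round())
r.job_done(); s=r.read_state(); print(s['time'])
```

```text
can 0 cup 0 low 0 jar 0 phone 0
brass x [-5. -4. -4. -4. -4. -4. -4. -3. -3. -3. -3. -2. -1. -1. -1. -1. -1. -1.
 -1. -0.  1.  1.  1.  2.  2.  2.  2.  3.  4.  4.  4.  5.  5.  5.  6.  6.
  6.  6.  6.  7.  7.  7.  7.  8.  8.  8.  8.  9.  9.  9.  9.  9. 10. 10.
 70. 70. 71. 71. 72. 72. 73. 73. 74. 75. 75. 75. 75. 75. 76. 76. 76. 77.
 77. 77. 77. 77. 77. 77. 78. 78. 78. 78. 78. 78. 78. 79. 79. 79. 79. 80.
 80. 80.]
the job is handed in; nothing more can be done
the job is handed in; nothing more can be done
```

The chute is loaded and the job is handed in, at about 33 s of the 72 s allowed; no verdict was reported.

**What I did:**
- I drew the follower back by its handle until the catch held it at about 142 mm, then let go.
- I laid the long module in, but it stopped about 7 mm short, so I regripped it and slid it down against the stop.
- I tilted the short module in the pads by pressing it on the long module's top. I then let it down from about 10 mm above the floor, just uphill of the long one.
- I pressed the catch pad and moved the arm clear.

**Last checks from the two cameras:**

| Check | Reading |
|---|---|
| Follower pushing face | about 120 mm (the two views gave 119 to 123), on the row |
| Module tops above the floor | about 43 mm, nominal 44 |
| Module tops out of parallel with the floor | within about 0.02 rad |
| Brass screws up the track | about 0–10 mm (long) and 70–80 mm (short), so both terminal ends point downhill |
| Can, cup, jar, phone, low module | no change in the scene camera image |

The arm blocked the top camera's view of the can and cup, so that comparison showed changed pixels there; I relied on the scene camera for those two. No check failed.

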